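Index the engraving dial by three clicks

TASK

Two small engraving turntables stand on the bench. Turn the one with the straight bar handle clockwise, seen from above, by exactly three clicks, to bring its brass disc round for the next cut, then let go. Leave the turntable with the round knob as it is.

Things in the scene. Friction and masses are not known exactly. Their poses are not given: they have to be found in the camera images.
- indexer: Fixed dark steel base of the bar-handled turntable, origin under its turning axis on the table, z up. Round, 112 mm across, 33 mm high; a pointer post at its -x side (57 mm out, 40 mm high), a plunger boss at +y (66 mm out, centre 22 mm high). The turning brass-topped disc on it is 86 mm across, top at 41.5 mm, its hub 34 mm across up to 45.5 mm. At the start the bar lies along this body's x axis.
- handle (a point): Grip point of the bar handle, on the turning axis, 68 mm above the table. The handle is an upright steel bar 46 mm long, 14 mm thick (squeeze across this), from 45.5 to 81.5 mm above the table. Its x axis runs along the bar and turns with it, y across its thickness, z up.
- dial (a joint): Angle (rad) of the bar-handled dial, about 0 at the start, grows clockwise seen from above. A sprung ball gives 15 stops a turn, one every 24 degrees (0.419 rad), the first at 0; turning from stop to stop takes about 0.1 N m; let go, the dial falls into the nearest stop and stays there.
- round_knob (a joint): Angle (rad) of the other turntable's dial, 0 at the start, clockwise positive. Same base and brass disc, but a round knurled knob 37 mm across, 74 mm high, no plunger boss and no clicks; turns with slight drag (0.06 N m). To be left alone.
Mind the look-alikes: they are no part of the job. Leave any pink or turquoise look-alike of the indexer alone.

How it is judged:
By the outcome, as a careful person would: the job done as asked, in the order asked, and still so for the second after the job is handed in, with the robot touching nothing.
It also fails if it takes over 32 s, if anything falls off the work surface, if the arm or the gripper's body presses on something with over 40 N, if the wrist force passes 120 N, or if a joint passes its speed limit or range.

ROBOT

A 7-joint arm with a two-finger parallel gripper is mounted at the origin on a cart in front of the work surface, level with it; the furniture and walls round the work are solid. World frame = base frame: x ahead of the robot, y to its left, z up, the work surface at z = 0. Lengths are in m, angles in rad, forces in N, time in s.
With the tool pointing down it reaches from about 0.425 to 1.025 m from the base axis. Payload 9.4 kg.
Tool frame: the origin (TCP) lies between the finger pads; the fingertips stand 25 mm ahead of it and the grasp point (between the pads) lies 6 mm ahead of it (manip.tcp_to_tips is the distance from the TCP to the fingertips, in m); z points along the fingers, x is the direction in which the jaws open and shut, and the axes are right-handed (so a half turn about z gives the same grasp; the last joint's range is limited). The gripper opens to 85 mm and grips with 20 to 120 N. Pads are 22 mm wide; open, the fingers measure 114 mm over their backs; the gripper's body (76 mm by 85 mm) begins 54 mm behind the grasp point. The pads swing forward as they close: fully open they stand 13 mm farther back than shut.
Start: joints at [1.176, 0.599, -0.003, 1.599, 0.002, 0.943, -0.08], TCP at [0.227, -0.689, 0.256] pointing down, gripper open.
Joint ranges: [-2.57, 2.57], [-0.35, 1.97], [-1.29, 1.29], [0.11, 2.56], [-1.05, 4.19], [0.11, 1.86], [-2.63, 2.63]. Speed limits (rad/s): [2.22, 2.22, 3.01, 3.01, 3.14, 3.14, 3.14].

INTERFACE

Orientations are given as a rotation vector (axis times angle).
In Python, from workcell import manip gives the robot as it stands.
- The arm moves only by the tool drive_tool, never from a script. Its argument "commands" is a list of rows, each an object of numbers: "tx", "ty", "tz": the shift along the tool's x, y, z in cm; "roll": the turn about the tool's z in degrees. A call has 1 to 20 rows; each row shifts and turns the commanded pose from where the row before left it, along the tool's axes as they then stand; what a row does not reach is not made up. A row lasts 1/8 s, in which the tool goes at most 62.5 mm and 10.7 degrees, less where a joint would pass 70% of its speed; a pose out of reach is approached as far as the arm can. A call is refused whole if a number of a shift passes 6.25 or a number of a turn 10.7, either way. A call with a gripper value outside its range is refused whole. "grip" is the closure, from 0 (fully open) to 1 (shut), set as the call begins (left out, the last holds). The fingers move at their own pace and stop on an object; "grip_force" is the grip in N (left out, the last holds). Time passes only in rows, so rows that do not move let the fingers close. It gives the time, the measured TCP pose, the force and the opening at its end, in the units of the state.
- manip.observe(): the state, without advancing time (a new reading comes with each control period).
- manip.read_camera(name): name is "scene" or "top" or "wrist"; returns a dict with "color" (420x560x3 uint8, red, green, blue), "range_z" (420x560 float32, m along the optical axis (not along the pixel's ray), 0 where there is no reading), "camera_matrix" (3x3 intrinsics, pixels), "rvec" (rotation vector, rad) and "tvec" (3), from world to camera coordinates, as OpenCV has them. Camera axes: x right, y down, z forward; pixel columns grow to the right and rows downward; lengths in m; the calibration is good to about 2 mm. A picture is of the moment at which its call begins.
- manip.job_done(): hands the job in, once; it reports no verdict.
The state is a dict: "time": time; "qpos": joint angles; "qvel": joint speeds; "joint_efforts": joint torques, N m; "tool_pos": TCP position; "ee_rot": TCP orientation; "contact_force": force on the tool from outside, world axes, zero at the start; "torque": the same for the moment, N m; "opening": finger opening in m.
Only numpy, scipy, OpenCV 4.12 (cv2) and the standard library are available. Lean on these libraries where they do the work, as an engineer would, in place of code of your own. Each camera call takes 0.05 s, during which the arm holds its last target.

## Working session

There is one attempt and no reset: what is moved stays moved. The work goes in short steps, Python scripts to look and compute and a tool call to move; the robot and the scene stay as the last step left them, time stands still between calls to the robot, and variables do not carry over. Pictures are saved under pics/ and viewed, and the job is handed in when it is done.

Besides the shell and the picture viewer there is one more tool, called as name(argument=value, ...) on one line, values as JSON. drive_tool: Moves the arm, as the interface text tells. Its arguments: {"type":"object","properties":{"commands":{"type":"array","items":{"type":"object","properties":{"tx":{"type":"number"},"ty":{"type":"number"},"tz":{"type":"number"},"roll":{"type":"number"}}}},"grip":{"type":"number"},"grip_force":{"type":"number"}},"required":["commands"]}

```bash
mkdir -p pics
python3 - <<'E'
from workcell import manip
import cv2,numpy as np
s=manip.observe();print(s)
for n in("scene","top","wrist"):
    c=manip.read_camera(n);np.savez(f"pics/{n}0.npz",**c)
    cv2.imwrite(f"pics/{n}0.png",c["color"][:,:,::-1]);print(n,c["rvec"],c["tvec"],c["camera_matrix"][0,0])
E
```

```text
{'time': 0.0, 'qpos': array([ 1.17630299,  0.60015646, -0.00255794,  1.60016756,  0.00182064,
        0.94291041, -0.07978027]), 'qvel': array([-5.04766128e-04,  1.05429700e-03, -4.67953147e-04,  1.24638604e-03,
       -8.21337116e-04,  1.57396219e-03,  7.18533330e-05]), 'joint_efforts': array([-1.16499657e-03, -7.76465607e+01,  1.56448681e+00, -2.58015400e+01,
        1.23270074e-02,  8.99382838e-03, -4.91525225e-05]), 'tool_pos': array([ 0.22638779, -0.68826531,  0.25538064]), 'ee_rot': array([-2.54437501e+00,  1.84134347e+00,  2.22143194e-03]), 'contact_force': array([ 0.12092525,  0.20213248, -0.72486326]), 'torque': array([ 0.01852883, -0.07004908, -0.00088732]), 'opening': 0.08567603699604819}
scene [ 0.65895553 -2.74042383  1.01669464] [0.39049026 0.32994691 1.2044063 ] 492.09493861216635
top [ 2.17044737 -2.17012405  0.12916956] [-0.16440324  0.51933552  1.4718608 ] 458.8585499426126
wrist [-2.32110184  1.67844333  0.27906582] [-0.72398682 -0.04034671  0.38054041] 359.767647180057
```

View pics/top0.png

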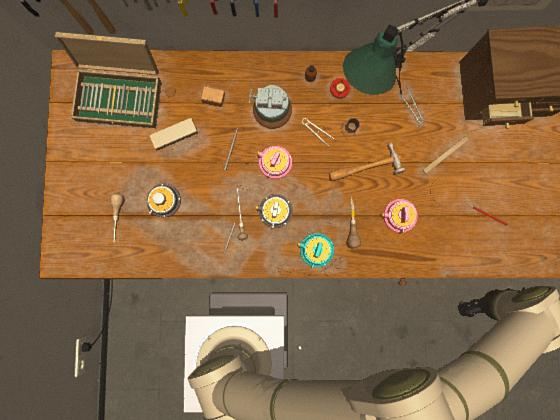

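View pics/scene0.png

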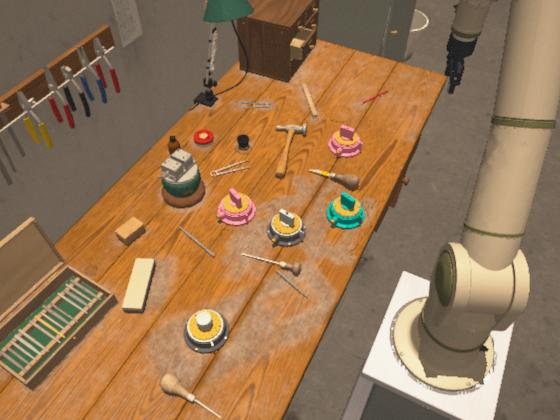

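```bash
cat > h.py <<'E'
import numpy as np,cv2
def cloud(c):
    K=c["camera_matrix"];z=c["range_z"].astype(float)
    v,u=np.mgrid[:z.shape[0],:z.shape[1]]
    P=np.stack([(u-K[0,2])/K[0,0]*z,(v-K[1,2])/K[1,1]*z,z],-1)
    R=cv2.Rodrigues(np.array(c["rvec"]))[0]
    W=(P-np.array(c["tvec"]).ravel())@R
    W[z==0]=np.nan
    return W
def proj(c,p):
    return cv2.projectPoints(np.atleast_2d(np.array(p,float)),np.array(c["rvec"]),np.array(c["tvec"]),c["camera_matrix"],None)[0][:,0]
E
python3 - <<'E'
import numpy as np,cv2
from h import *
for n,(u,v) in {"top":(275,210),"scene":(286,225)}.items():
    c=dict(np.load(f"pics/{n}0.npz"));W=cloud(c)
    cr=c["color"][v-40:v+40,u-40:u+40,::-1]
    cv2.imwrite(f"pics/{n}0c.png",cv2.resize(cr,None,fx=7,fy=7,interpolation=cv2.INTER_CUBIC))
    print(W[v,u])
    sub=W[v-30:v+30,u-30:u+30].reshape(-1,3)
    for lo,hi in((.07,.09),(.036,.05),(.025,.036)):
        m=(sub[:,2]>lo)&(sub[:,2]<hi)
        q=sub[m]; print(n,lo,m.sum(),q.mean(0),q.min(0),q.max(0))
        if lo==.07:
            w,V=np.linalg.eigh(np.cov(q[:,:2].T));print(w**.5*12**.5,np.degrees(np.arctan2(*V[::-1,1])))
    print("table z",np.nanmedian(W[v-40:v+40,u-40:u+40,2]))
E
```

```text
[ 0.48762125 -0.13074342  0.07585305]
top 0.07 65 [ 0.49166316 -0.13099931  0.08130726] [ 0.46892325 -0.14024262  0.07172667] [ 0.51278756 -0.12136661  0.08788078]
[0.0141736  0.04673834] 169.84760996261753
top 0.036 428 [ 0.49107615 -0.13105643  0.04183089] [ 0.4359002  -0.17568468  0.03606174] [ 0.53693997 -0.08795034  0.04988051]
top 0.025 164 [ 0.485324   -0.12079934  0.03201015] [ 0.40084755 -0.17593623  0.02501336] [ 0.53800155 -0.03285077  0.03599896]
table z 0.001394193409216297
[ 0.48630503 -0.12145275  0.04176131]
scene 0.07 86 [ 0.49044826 -0.1286323   0.07772539] [ 0.46874371 -0.14116031  0.07050835] [ 0.51425003 -0.11937513  0.08398906]
[0.01508231 0.04783784] 169.5592125273454
scene 0.036 349 [ 0.48770249 -0.12071345  0.04041963] [ 0.43543561 -0.16918946  0.03602023] [ 0.53069568 -0.08523427  0.04973127]
scene 0.025 224 [ 0.48153392 -0.10881897  0.0314404 ] [ 0.43332669 -0.17482722  0.02510801] [ 0.53694326 -0.06478811  0.03597106]
table z -0.0009368079293031544
```

View pics/top0c.png

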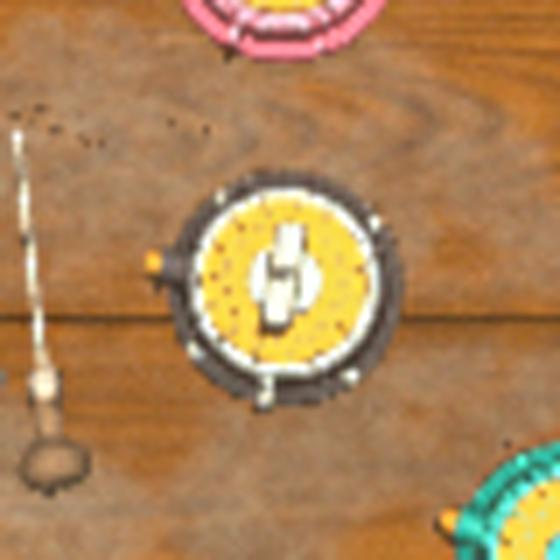

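View pics/scene0c.png

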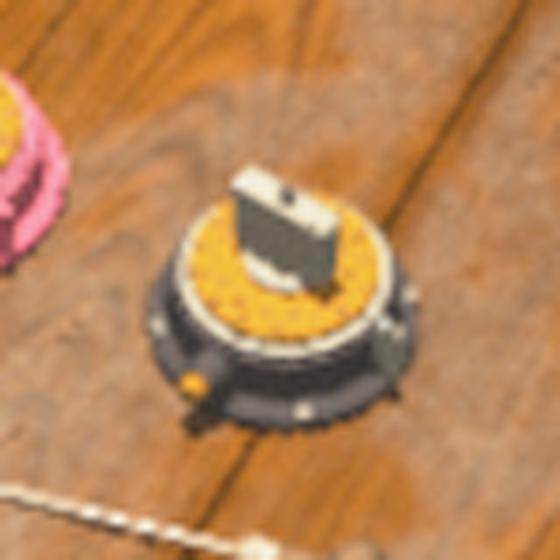

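The top view shows the bar-handled dark-steel turntable at (275,210), with the bar end-on towards the robot. Pink ones are at (275,161) and (402,215), turquoise at (317,250), and the round knob at (162,199). In the crop the orange plunger boss is at +y and the pointer at -x, both consistent with the bar at about -10° at (0.491, -0.130).

drive_tool(commands=[{"tx":-3.44,"ty":-3.27},{"tx":-3.44,"ty":-3.27},{"tx":-3.44,"ty":-3.27},{"tx":-3.44,"ty":-3.27},{"tx":-3.44,"ty":-3.27},{"tx":-3.44,"ty":-3.27},{"tx":-3.44,"ty":-3.27},{"tx":-3.44,"ty":-3.27},{"tx":-3.44,"ty":-3.27},{"tx":-3.44,"ty":-3.27},{"tx":-3.44,"ty":-3.27},{"tx":-3.44,"ty":-3.27},{"tx":-3.44,"ty":-3.27},{}], grip=0)

```text
$.commands[0]: bad value
```

drive_tool(commands=[{"roll":-10},{"roll":-10},{"roll":-10},{"roll":-10},{"roll":-10},{"roll":-10},{"roll":-10},{"roll":-10},{"roll":-10},{"roll":-10},{"roll":-10},{"roll":-10},{"roll":-10},{"roll":-10},{"roll":-10},{"roll":-2},{}])

```text
$.commands[0]: bad value
```

Run:
```python
from workcell import manip
import cv2,numpy as np
from h import *
s=manip.observe();print(s["time"],s["tool_pos"],s["ee_rot"],s["qpos"])
R=cv2.Rodrigues(s["ee_rot"])[0];print(R,np.degrees(np.arctan2(R[1,0],R[0,0])))
c=manip.read_camera("wrist");np.savez("pics/wrist1.npz",**c)
im=c["color"][:,:,::-1].copy()
cv2.imwrite("pics/wrist1.png",im)
W=cloud(c).reshape(-1,3)
m=(W[:,2]>.077)&(W[:,2]<.087)&(np.hypot(W[:,0]-.491,W[:,1]+.13)<.04)
q=W[m];print(m.sum(),q.mean(0),q.min(0),q.max(0))
r=cv2.minAreaRect(q[:,:2].astype(np.float32)*1000);print(r)
w,V=np.linalg.eigh(np.cov(q[:,:2].T));print(w**.5*12**.5,np.degrees(np.arctan2(*V[::-1,1])))
```

```text
0.15 [ 0.22643219 -0.68837208  0.25557384] [-2.54450347e+00  1.84149694e+00  1.70928807e-03] [ 1.1762997   0.59998208 -0.00254881  1.59997966  0.00180828  0.94289331
 -0.07979969]
[[ 3.12538622e-01 -9.49904917e-01 -5.09120564e-04]
 [-9.49904225e-01 -3.12539012e-01  1.15292928e-03]
 [-1.25429323e-03  1.23280847e-04 -9.99999206e-01]] -71.78769875367229<stdin>:11: RuntimeWarning: Mean of empty slice.
  ret = um.true_divide(
Traceback (most recent call last):
ValueError: zero-size array to reduction operation minimum which has no identity
```

View pics/wrist1.png

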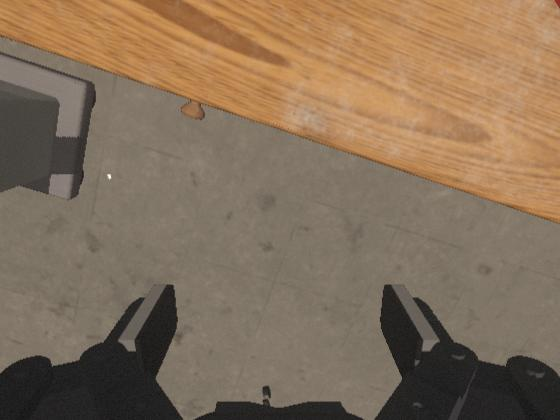

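The wrist view shows only floor and the table edge. The calls were refused and the arm hasn't moved. Rows probably need all four fields.

drive_tool(commands=[{"tx":-3.44,"ty":-3.27,"tz":0,"roll":0},{"tx":-3.44,"ty":-3.27,"tz":0,"roll":0},{"tx":-3.44,"ty":-3.27,"tz":0,"roll":0},{"tx":-3.44,"ty":-3.27,"tz":0,"roll":0},{"tx":-3.44,"ty":-3.27,"tz":0,"roll":0},{"tx":-3.44,"ty":-3.27,"tz":0,"roll":0},{"tx":-3.44,"ty":-3.27,"tz":0,"roll":0},{"tx":-3.44,"ty":-3.27,"tz":0,"roll":0},{"tx":-3.44,"ty":-3.27,"tz":0,"roll":0},{"tx":-3.44,"ty":-3.27,"tz":0,"roll":0},{"tx":-3.44,"ty":-3.27,"tz":0,"roll":0},{"tx":-3.44,"ty":-3.27,"tz":0,"roll":0},{"tx":-3.44,"ty":-3.27,"tz":0,"roll":0},{"tx":0,"ty":0,"tz":0,"roll":0}], grip=0)

```text
time: 1.95
tool_pos: [0.4922, -0.1274, 0.2563]
ee_rot: [-2.549, 1.833, -0.0]
contact_force: [0.3, -0.1, 0.0]
opening: 0.0855
```

drive_tool(commands=[{"tx":0,"ty":0,"tz":0,"roll":-10},{"tx":0,"ty":0,"tz":0,"roll":-10},{"tx":0,"ty":0,"tz":0,"roll":-10},{"tx":0,"ty":0,"tz":0,"roll":-10},{"tx":0,"ty":0,"tz":0,"roll":-10},{"tx":0,"ty":0,"tz":0,"roll":-10},{"tx":0,"ty":0,"tz":0,"roll":-10},{"tx":0,"ty":0,"tz":0,"roll":-10},{"tx":0,"ty":0,"tz":0,"roll":-10},{"tx":0,"ty":0,"tz":0,"roll":-10},{"tx":0,"ty":0,"tz":0,"roll":-10},{"tx":0,"ty":0,"tz":0,"roll":-10},{"tx":0,"ty":0,"tz":0,"roll":-10},{"tx":0,"ty":0,"tz":0,"roll":-10},{"tx":0,"ty":0,"tz":0,"roll":-10},{"tx":0,"ty":0,"tz":0,"roll":-2},{"tx":0,"ty":0,"tz":0,"roll":0}])

```text
time: 4.08
tool_pos: [0.4903, -0.1317, 0.2561]
ee_rot: [-2.407, -2.019, 0.0]
contact_force: [-0.4, -0.9, -0.1]
opening: 0.0852
```

```bash
cat > look.py <<'E'
import sys
from workcell import manip
import cv2,numpy as np
from h import *
n=sys.argv[1]
s=manip.observe();print(s["time"],s["tool_pos"],s["qpos"],s["contact_force"],s["torque"])
R=cv2.Rodrigues(s["ee_rot"])[0];print("toolx",np.degrees(np.arctan2(R[1,0],R[0,0])),"z",R[:,2])
for cam in ("wrist","top"):
    c=manip.read_camera(cam);np.savez(f"pics/{cam}{n}.npz",**c)
    cv2.imwrite(f"pics/{cam}{n}.png",c["color"][:,:,::-1])
    W=cloud(c).reshape(-1,3)
    m=(W[:,2]>.074)&(W[:,2]<.09)&(np.hypot(W[:,0]-.491,W[:,1]+.13)<.04)
    q=W[m];print(cam,m.sum())
    if m.sum()<10: continue
    print(q.mean(0))
    print(cv2.minAreaRect(q[:,:2].astype(np.float32)*1000))
    w,V=np.linalg.eigh(np.cov(q[:,:2].T));print(w**.5*12**.5,np.degrees(np.arctan2(*V[::-1,1])))
E
python3 look.py 2
```

```text
4.075 [ 0.49032204 -0.13165618  0.25613455] [ 0.7231103   0.43479809 -0.77910782  2.05732851  0.42054905  0.81103071
  1.08995859] [-0.37979915 -0.93196276 -0.05160904] [ 0.00990516 -0.02599457 -0.00044797]
toolx 79.99373277786182 z [-3.52971688e-04 -1.88296563e-05 -9.99999938e-01]
wrist 859
[ 0.4914167  -0.13090656  0.080036  ]
((492.70684814453125, -131.30181884765625), (13.690439224243164, 45.67497634887695), 80.38774871826172)
[0.01387387 0.04546446] 170.92163144121622
top 0
```

View pics/wrist2.png

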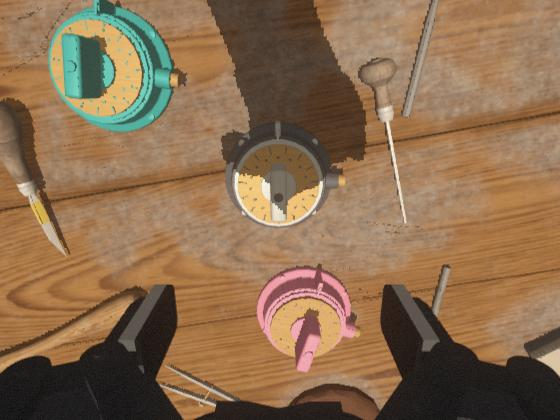

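The wrist view has the grey bar centred at about (278,190), aligned with the jaws, with pink at (305,325) and turquoise at (110,70) both well clear. The top camera is occluded. Descending.

drive_tool(commands=[{"tx":0.1,"ty":0.1,"tz":2.4,"roll":0},{"tx":0,"ty":0,"tz":2.4,"roll":0},{"tx":0,"ty":0,"tz":2.4,"roll":0},{"tx":0,"ty":0,"tz":2.4,"roll":0},{"tx":0,"ty":0,"tz":2.4,"roll":0},{"tx":0,"ty":0,"tz":2.4,"roll":0},{"tx":0,"ty":0,"tz":1.5,"roll":0},{"tx":0,"ty":0,"tz":1.0,"roll":0},{"tx":0,"ty":0,"tz":1.0,"roll":0},{"tx":0,"ty":0,"tz":0,"roll":0},{"tx":0,"ty":0,"tz":0,"roll":0}])

```text
time: 5.55
tool_pos: [0.492, -0.1303, 0.0776]
ee_rot: [2.403, 2.023, 0.0]
contact_force: [0.2, -1.3, -0.6]
opening: 0.0855
```

drive_tool(commands=[{"tx":0,"ty":0,"tz":0,"roll":0},{"tx":0,"ty":0,"tz":0,"roll":0},{"tx":0,"ty":0,"tz":0,"roll":0},{"tx":0,"ty":0,"tz":0,"roll":0},{"tx":0,"ty":0,"tz":0,"roll":0},{"tx":0,"ty":0,"tz":0,"roll":0},{"tx":0,"ty":0,"tz":0,"roll":0},{"tx":0,"ty":0,"tz":0,"roll":0}], grip=1, grip_force=45)

```text
time: 6.55
tool_pos: [0.4914, -0.132, 0.0776]
ee_rot: [2.403, 2.021, -0.003]
contact_force: [-2.2, -5.0, 6.5]
opening: 0.0132
```

```bash
python3 look.py 3
```

```text
6.55 [ 0.49144068 -0.13201402  0.07755976] [ 0.4864185   0.67593801 -0.48870228  2.20552131  0.77784273  0.43589101
  0.7626452 ] [-2.17729479 -4.96952992  6.51608182] [-1.09948948  0.29386716  0.06439706]
toolx 80.12505978691595 z [-6.86336288e-04 -2.63564979e-03 -9.99996291e-01]
wrist 5934
[ 0.48828149 -0.13049349  0.08124403]
((492.4864501953125, -131.30014038085938), (39.22254943847656, 40.0456428527832), 36.98576354980469)
[0.02586096 0.03947717] 170.4604842142713
top 0
```

View pics/wrist3.png

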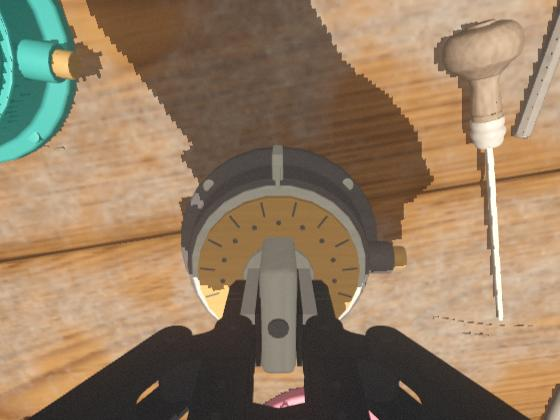

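Bar is gripped (13 mm opening) at the dial centre, near (278,320). Turn clockwise = +roll 72°, with a small recentring.

drive_tool(commands=[{"tx":-0.1,"ty":0,"tz":0,"roll":0},{"tx":0,"ty":0,"tz":0,"roll":6},{"tx":0,"ty":0,"tz":0,"roll":6},{"tx":0,"ty":0,"tz":0,"roll":6},{"tx":0,"ty":0,"tz":0,"roll":6},{"tx":0,"ty":0,"tz":0,"roll":6},{"tx":0,"ty":0,"tz":0,"roll":6},{"tx":0,"ty":0,"tz":0,"roll":6},{"tx":0,"ty":0,"tz":0,"roll":6},{"tx":0,"ty":0,"tz":0,"roll":6},{"tx":0,"ty":0,"tz":0,"roll":6},{"tx":0,"ty":0,"tz":0,"roll":6},{"tx":0,"ty":0,"tz":0,"roll":6},{"tx":0,"ty":0,"tz":0,"roll":0},{"tx":0,"ty":0,"tz":0,"roll":0},{"tx":0,"ty":0,"tz":0,"roll":0}])

```text
time: 8.65
tool_pos: [0.4917, -0.1318, 0.0775]
ee_rot: [3.133, 0.228, 0.0]
contact_force: [-0.1, -3.3, 6.1]
opening: 0.0133
```

```bash
python3 look.py 4
```

```text
8.65 [ 0.4917046  -0.13181732  0.07752219] [ 0.27274388  0.63815225 -0.17643814  2.21924721  0.35287694  0.3091814
 -0.06166572] [-0.06708404 -3.32725573  6.12575314] [-0.74678122  0.06562325  0.04399138]
toolx 8.319005536384644 z [ 3.57298641e-04 -6.51939279e-04 -9.99999724e-01]
wrist 5912
[ 0.49256094 -0.12663533  0.08116479]
((492.933837890625, -130.5973358154297), (39.213008880615234, 39.813175201416016), 52.810882568359375)
[0.02585177 0.0394456 ] 98.26939935046099
top 0
```

View pics/wrist4.png

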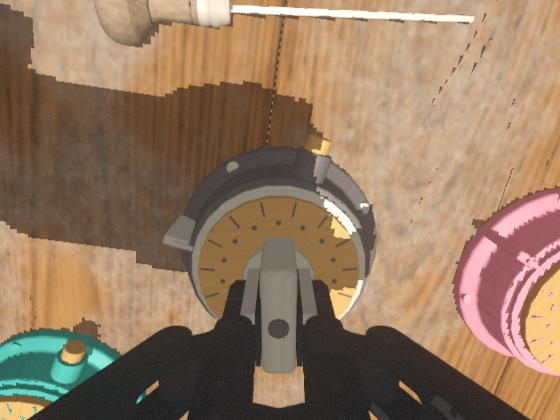

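The base's pointer and boss have moved round to (180,233) and (318,145) in the gripper view, so the bar and disc turned 72° with the hand. Release and lift.

drive_tool(commands=[{"tx":0,"ty":0,"tz":0,"roll":0},{"tx":0,"ty":0,"tz":0,"roll":0},{"tx":0,"ty":0,"tz":0,"roll":0},{"tx":0,"ty":0,"tz":0,"roll":0},{"tx":0,"ty":0,"tz":0,"roll":0},{"tx":0,"ty":0,"tz":0,"roll":0}], grip=0)

```text
time: 9.5
tool_pos: [0.4916, -0.1312, 0.0773]
ee_rot: [3.133, 0.225, -0.0]
contact_force: [-0.1, -0.0, 0.4]
opening: 0.0854
```

drive_tool(commands=[{"tx":0,"ty":0,"tz":-1,"roll":0},{"tx":0,"ty":0,"tz":-2,"roll":0},{"tx":0,"ty":0,"tz":-3,"roll":0},{"tx":0,"ty":0,"tz":-3,"roll":0},{"tx":0,"ty":0,"tz":-3,"roll":0},{"tx":0,"ty":0,"tz":-3,"roll":0},{"tx":0,"ty":0,"tz":-2,"roll":0},{"tx":0,"ty":0,"tz":0,"roll":0},{"tx":0,"ty":0,"tz":0,"roll":0}])

```text
time: 10.62
tool_pos: [0.4911, -0.1312, 0.247]
ee_rot: [3.133, 0.225, -0.001]
contact_force: [-0.3, 0.0, 0.3]
opening: 0.0854
```

```bash
python3 look.py 5; python3 -c "
import cv2
from workcell import manip
c=manip.read_camera('scene');cv2.imwrite('pics/scene5.png',c['color'][:,:,::-1])"
```

```text
10.625 [ 0.49113113 -0.13124804  0.24696388] [ 0.4112103   0.37315512 -0.34716012  2.08339639  0.19054205  0.71495453
  0.08484134] [-0.26048214  0.02095171  0.3017592 ] [0.00932144 0.04220164 0.00973305]
toolx 8.210038992265675 z [-4.79042877e-04 -8.95731604e-05 -9.99999881e-01]
wrist 906
[ 0.49308481 -0.12966555  0.07992126]
((493.1268310546875, -130.72520446777344), (13.534135818481445, 45.721439361572266), 8.577412605285645)
[0.01375708 0.04562556] 98.41531025804927
top 0
```

View pics/wrist5.png

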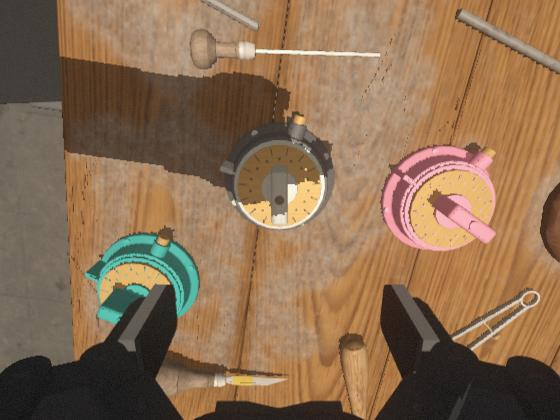

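View pics/scene5.png

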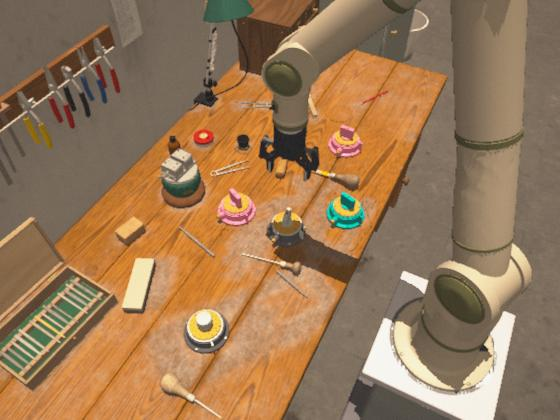

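The wrist view shows the bar free at (279,195), lying at 98.5° (it was at 170.5°). That is 72° clockwise, or three stops. In the scene view the round knob at (205,325) and the look-alikes are unchanged. Handing in.

```bash
python3 -c "
from workcell import manip
print(manip.job_done())"
```

```text
the job is handed in; nothing more can be done
None
```

I turned the bar-handled turntable clockwise by three clicks, let go, lifted clear and handed the job in at about 11 s.

- **Turn:** after release, the wrist camera shows the bar moved from about 170.5° to 98.5°, which is 72° clockwise (three stops of 24°). The dial has no direct readout, so this rests on that camera measurement.
- **Clearance:** the gripper is open and about 17 cm above where it held the bar. The force reading is near zero.
- **Round knob and look-alikes:** the final scene picture shows them as they were at the start.
- **Failed checks:** the arm blocked the top camera's view of the dial for every check after the start, so it could not confirm the turn. My first two move calls were refused because the rows did not list all four numbers; nothing moved.

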